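# Fit the lever on the spring-return drain valve and hold it open

## Robot

A 6-joint arm with a two-finger parallel gripper is mounted at the origin on the work surface. World frame = base frame: x ahead of the robot, y to its left, z up, the work surface at z = 0. Lengths are in m, angles in rad, forces in N, time in s.
With the tool pointing down it reaches from about 0.4 to 0.825 m from the base axis. Payload 7 kg.
Tool frame: the origin (TCP) lies at the centre of the arm's flange, where the gripper is bolted on; the fingertips stand 178 mm ahead of it and the grasp point (between the pads) lies 159 mm ahead of it; z points along the fingers, y is the direction in which the jaws open and shut (so a half turn about z gives the same grasp; the last joint's range is limited). The gripper opens to 88 mm and grips with 3 to 60 N. Pads are 19 mm wide; open, the fingers measure 130 mm over their backs; the gripper's body (78 mm by 193 mm) begins 47 mm behind the grasp point.
Start: joints at [1.391, 0.359, 0.012, 0, -1.224, -0.288], TCP at [0.304, 0.602, 0.405] pointing down, gripper open.
Joint ranges: [-3.07, 3.07], [-1.43, 2.12], [-1.02, 1.25], [-3.03, 1.67], [-3.05, -0], [-3.03, 3.03]. Speed limits (rad/s): [2.39, 2.39, 3.01, 3.14, 3.14, 3.14].

## Interface

Orientations are given as [roll, pitch, yaw] about the fixed x, y, z axes, in that order (R = Rz(yaw) Ry(pitch) Rx(roll)).
In Python, from station import * gives the robot as it stands.
- The arm moves only by the tool send_rows, never from a script. Its argument "motion" is a list of rows, each an object with "offset": the shift along the tool's x, y, z in cm, a list of three; "turn": the turn about the tool's z in degrees. In form: [{"offset": [x, y, z], "turn": turn}, ...]. A call has 1 to 8 rows; each row is the pose to reach, as a shift and turn from the pose commanded when the call began, along the tool's axes at that moment; what a row does not reach only later rows make up. A row lasts 1/10 s, in which the tool goes at most 50 mm and 8.59 degrees, less where a joint would pass 70% of its speed; a pose out of reach is approached as far as the arm can. A call with a gripper value outside its range is refused whole. "hand" is the opening, from -1 (shut) to 1 (fully open), set as the call begins (left out, the last holds). The fingers move at their own pace and stop on an object; "squeeze" is the grip in N (left out, the last holds). Time passes only in rows, so rows that repeat a pose let the fingers close. It gives the time, the measured TCP pose, the force and the opening at its end, in the units of the state.
- get_state(): the state, without advancing time (a new reading comes with each control period).
- grab_frame(name): name is "scene" or "top" or "wrist"; returns a dict with "frame" (420x560x3 uint8, blue, green, red), "range_z" (420x560 float32, m along the optical axis (not along the pixel's ray), 0 where there is no reading), "vertical_fov" (degrees; the focal length in pixels is half the picture's height over the tangent of half this angle, whatever the lens; pixels are square), "cx", "cy" (the principal point, pixels), "cam_to_world" (4x4, takes a point from camera to world coordinates). Camera axes: x right, y up, looking along -z (the intrinsics and any distortion apply to the point x, -y, -z); pixel columns grow to the right and rows downward; lengths in m; the calibration is good to about 2 mm. A picture is of the moment at which its call begins.
- job_done(): hands the job in, once; it reports no verdict.
The state is a dict: "t": time; "q": joint angles; "qd": joint speeds; "joint_efforts": joint torques, N m; "eef_pos": TCP position; "ee_rot": TCP orientation; "force": force on the tool from outside, world axes, zero at the start; "moment": the same for the moment, N m; "width": finger opening in m.
Only numpy, scipy, OpenCV 4.12 (cv2) and the standard library are available. Lean on these libraries where they do the work, as an engineer would, in place of code of your own. Each camera call takes 0.05 s, during which the arm holds its last target. There are 200 camera calls.

## Task

Open the settler cell's spring-return drain valve: put the loose lever handle, right way up, fully home on the valve's square stem, then turn the stem with it anticlockwise (seen from above) against the spring all the way to its stop. Finish while still holding the lever there: do not let go, as the spring shuts the valve at once. Leave the amber jar, the beaker and the blue cup standing where they are.

Things in the scene. Friction and masses are not known exactly. Their poses are not given: they have to be found in the camera images.
- handle: Loose metal lever handle, about 0.3 kg, lying flat, right way up. Origin: centre of the square bore at the hub's underside; z up the bore, x along the lever. Dark hub 42 x 42 mm, 32 mm tall, sides along x and y; through bore 19.5 mm square, sides along x and y, 1 mm chamfers. Whole length: from x = -21 to 131 mm. Centre of mass near x = 13 mm. Grip it across the bar beside the hub or across the hub.
- lever_grip (a point): Point in the middle of the handle's lever bar, 45 mm from the bore's axis and 24 mm above the hub's underside; axes as the handle's. The bar is 16 mm wide (y) and 16 mm thick, flush with the hub's top, with 16 mm of air under it; it runs from x = 21 to 115 mm of the handle and ends in a round boss of 24 mm diameter.
- valve: The fixed unit: green base plate 8 mm thick (x -110 to 110, y -280 to 50 mm), brass valve, clear shallow tank. Origin: on the bench, on the stem's axis; z up. Valve: flange of radius 36 mm up to z = 18, body of radius 25 mm up to z = 62 mm, pipes along y at z = 34 mm. Tank: 200 mm along x, 140 mm along y, centred at y = -195, open top at z = 80 mm.
- stem_seat (a point): Centre of the flat shoulder (35 mm diameter, 75 mm above the bench) on which the hub's underside rests when fully home. It turns with the stem; at rest its axes agree with the valve's; z up. The lever may be fitted in any of the four quarter-turns; fitted along this frame's +x or +y it swings well clear of the tank.
- stem_top (a point): Centre of the top of the square stem, 31 mm above the shoulder, 106 mm above the bench; axes as stem_seat. The stem is 18 mm square, sides along x and y, for the first 26 mm above the shoulder; then a 14.5 mm square lead-in, 5 mm tall.
- stem (a joint): Turn of the valve stem, rad, anticlockwise from above positive: 0 at rest (shut), 1.0 at the stop (fully open). A spring always drives it back to 0: about 0.13 N m at 0, rising to 0.38 N m at 1.0. The fit has play: the lever turns 0.08 to 0.2 rad more than the stem.
- jar: Bystander: low amber glass jar with a white cap and pale label, 56 mm across, 65 mm tall, upright; origin at the centre of its underside. Leave it alone.
- beaker: Bystander: clear glass beaker, 72 mm across, 85 mm tall, upright; origin at the centre of its underside. Leave it alone.
- cup: Bystander: blue plastic stepped cup, 48 mm across at the foot, 68 mm tall, upright; origin at the centre of its underside. Leave it alone.

How it is judged:
By the outcome, as a careful person would: the job done as asked, in the order asked, and still so for the second after the job is handed in, while the arm keeps its last pose, push and grip.
It also fails if it takes over 45 s, if anything falls off the work surface, if the arm or the gripper's body presses on something with over 40 N, if the wrist force passes 120 N, or if a joint passes its speed limit or range.

## Working session

There is one attempt and no reset: what is moved stays moved. The work goes in short steps, Python scripts to look and compute and a tool call to move; the robot and the scene stay as the last step left them, time stands still between calls to the robot, and variables do not carry over. Pictures are saved under pics/ and viewed, about 8 in all and at most 12, crops included, and the job is handed in when it is done.

Besides the shell and the picture viewer there is one more tool, called after "Request:" in YAML: its name, and indented under it one key for each argument. send_rows: Moves the arm, as the interface text tells. Its arguments: {"type":"object","properties":{"motion":{"type":"array"},"hand":{"type":"number"},"squeeze":{"type":"number"}},"required":["motion"]}

```bash
mkdir -p pics; ls
python3 - <<'E'
from station import *
import cv2,numpy as np
s=get_state();print({k:np.round(v,3).tolist() for k,v in s.items()})
fs={}
for n in("scene","top"):
    f=grab_frame(n);np.savez('/tmp/'+n,**f);cv2.imwrite(f'pics/{n}0.png',f['frame'])
    print(n,[ (k,v if np.ndim(v)==0 else np.round(v,3).tolist()) for k,v in f.items() if k not in('frame','range_z')])
E
```

```text
pics
{'t': 0.0, 'q': [1.391, 0.359, 0.011, -0.0, -1.224, -0.288], 'qd': [-0.0, 0.002, -0.0, -0.001, -0.001, 0.0], 'joint_efforts': [0.002, -58.272, 29.305, 6.997, 0.007, -0.0], 'eef_pos': [0.304, 0.602, 0.404], 'ee_rot': [3.14, -0.0, -0.468], 'force': [1.014, -0.741, 0.852], 'moment': [-0.02, 0.009, -0.059], 'width': 0.088}
scene [('vertical_fov', 55.6569655701704), ('cx', 278.93504159371133), ('cy', 212.34573526051034), ('cam_to_world', [[0.341, -0.628, 0.699, 1.155], [0.94, 0.219, -0.261, -0.054], [0.011, 0.746, 0.665, 0.658], [0.0, 0.0, 0.0, 1.0]])]
top [('vertical_fov', 44.52234246009497), ('cx', 289.87102825044656), ('cy', 194.75676415895114), ('cam_to_world', [[0.007, 0.977, -0.212, 0.387], [-1.0, 0.005, -0.008, 0.153], [-0.007, 0.212, 0.977, 0.959], [0.0, 0.0, 0.0, 1.0]])]
```

View pics/top0.png

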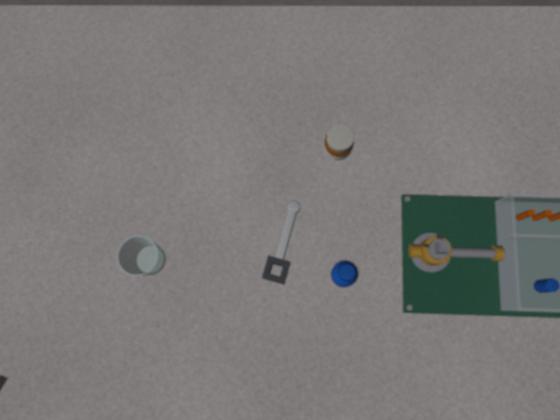

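View pics/scene0.png

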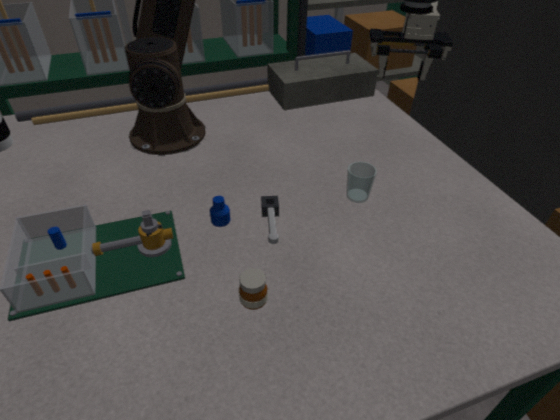

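The top view shows the handle's hub at (276,270) and its boss at (293,207). The stem is at about (440,247), the jar at (339,142), the cup at (344,273) and the beaker at (140,257). The scene view agrees with this layout, with the tank at −y.

```bash
cat > h.py <<'E'
import numpy as np,cv2
def cloud(f):
    z=f['range_z'].astype(float);H,W=z.shape;F=H/2/np.tan(np.radians(float(f['vertical_fov']))/2)
    v,u=np.mgrid[:H,:W];P=np.stack([(u-f['cx'])/F*z,-(v-f['cy'])/F*z,-z],-1)
    M=np.array(f['cam_to_world']);P=P@M[:3,:3].T+M[:3,3];P[z==0]=np.nan;return P
def ray(f,u,v,h):
    H=f['range_z'].shape[0];F=H/2/np.tan(np.radians(float(f['vertical_fov']))/2);M=np.array(f['cam_to_world'])
    d=M[:3,:3]@np.array([(u-f['cx'])/F,-(v-f['cy'])/F,-1]);return M[:3,3]+d*(h-M[2,3])/d[2]
E
python3 - <<'E'
from h import *
for n in('top','scene'):
    f=dict(np.load(f'/tmp/{n}.npz'));P=cloud(f);z=P[...,2]
    m=((z>.012)&(z<.2)&(P[...,0]>.25)&(P[...,0]<1)&(abs(P[...,1])<.5)).astype(np.uint8)
    print(n,'table z',np.nanmedian(z[(abs(z)<.02)]))
    k,l,st,c=cv2.connectedComponentsWithStats(m)
    for i in range(1,k):
        if st[i,4]>60:
            q=P[l==i];t=np.percentile(q[:,2],97);top=q[q[:,2]>t-.008]
            r=cv2.minAreaRect((top[:,:2]*1000).astype(np.float32))
            print(st[i],np.round(c[i]),'zmax',t.round(3),np.round(top.mean(0),3),r)
f=dict(np.load('/tmp/top.npz'))
a=f['frame'][:, :]
cv2.imwrite('pics/crop1.png',np.hstack([cv2.resize(a[190:300,245:355],(400,400),interpolation=2),cv2.resize(a[190:300,395:505],(400,400),interpolation=2)]))
E
```

```text
top table z 0.0015545492109341197
[323 124  31  36 864] [338. 141.] zmax 0.069 [0.69  0.07  0.066] ((691.0462646484375, 69.89707946777344), (47.60997772216797, 48.53640365600586), 89.19906616210938)
[ 408  193  152  119 8532] [510. 251.] zmax 0.082 [ 0.486 -0.198  0.083] ((489.8720397949219, -188.42892456054688), (223.51513671875, 205.0232696533203), 84.26544952392578)
[ 262  201   38   83 1025] [282. 247.] zmax 0.036 [0.493 0.175 0.033] ((504.85894775390625, 171.59193420410156), (41.96466827392578, 150.52731323242188), 74.78076171875)
[ 116  234   49   43 1174] [138. 255.] zmax 0.088 [0.471 0.423 0.086] ((470.9482116699219, 419.6584167480469), (70.7703628540039, 70.13484191894531), 48.18912124633789)
[331 260  27  27 586] [344. 273.] zmax 0.071 [0.446 0.063 0.069] ((446.3076477050781, 62.40808868408203), (25.62169647216797, 26.027772903442383), 1.2773889303207397)
scene table z 0.0012846045336658563
[346 162  30  39 939] [360. 180.] zmax 0.086 [0.473 0.415 0.083] ((472.9894104003906, 416.29638671875), (71.4056625366211, 70.26937866210938), 72.22885131835938)
[209 196  21  29 451] [219. 211.] zmax 0.07 [0.449 0.058 0.068] ((447.5156555175781, 58.434486389160156), (25.51986312866211, 25.48772621154785), 76.21263122558594)
[261 196  18  48 542] [270. 215.] zmax 0.035 [0.498 0.169 0.033] ((504.4670715332031, 166.0015869140625), (40.94489288330078, 151.4735565185547), 72.00686645507812)
[   0  204  173  112 9579] [ 64. 255.] zmax 0.083 [ 0.493 -0.269  0.082] ((481.4013366699219, -224.60691833496094), (283.1462097167969, 204.7833709716797), 88.83428192138672)
[238 268  29  40 955] [252. 288.] zmax 0.068 [0.693 0.066 0.066] ((690.722412109375, 65.76341247558594), (47.160789489746094, 51.06116485595703), 71.53715515136719)
```

View pics/crop1.png

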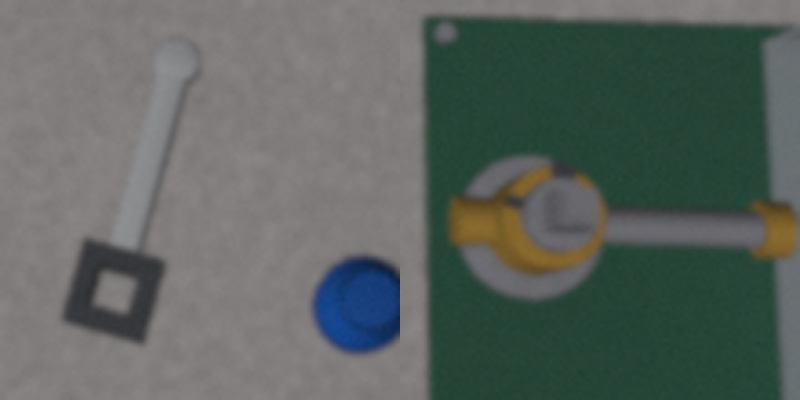

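Request:
send_rows:
  motion:
    - {"offset":[4,3.8,0],"turn":8}
    - {"offset":[8,7.6,0],"turn":16}
    - {"offset":[12,11.4,0],"turn":24}
    - {"offset":[16,15.2,0],"turn":32}
    - {"offset":[20,19,0],"turn":40}
    - {"offset":[24,22.8,0],"turn":48}
    - {"offset":[28,26.6,0],"turn":56}
    - {"offset":[32,30.4,0],"turn":64}
  hand: 1

```text
t: 0.9
eef_pos: [0.439, 0.2237, 0.4046]
ee_rot: [3.142, 0.0, -1.59]
force: [2.3, 0.3, 0.8]
width: 0.0877
```

Request:
send_rows:
  motion:
    - {"offset":[0,0,0],"turn":8}
    - {"offset":[0,0,0],"turn":16}
    - {"offset":[0,0,0],"turn":24}
    - {"offset":[0,0,0],"turn":32}
    - {"offset":[0,0,0],"turn":40}
    - {"offset":[0,0,0],"turn":48}
    - {"offset":[0,0,0],"turn":56}
    - {"offset":[0,0,0],"turn":64}

```text
t: 1.7
eef_pos: [0.4388, 0.2256, 0.4043]
ee_rot: [-3.141, -0.001, -2.708]
force: [-0.5, -0.3, 0.7]
width: 0.0877
```

Request:
send_rows:
  motion:
    - {"offset":[0,0,0],"turn":8}
    - {"offset":[0,0,0],"turn":16}
    - {"offset":[0,0,0],"turn":24}
    - {"offset":[0,0,0],"turn":32}
    - {"offset":[0,0,0],"turn":40}
    - {"offset":[0,0,0],"turn":40}
    - {"offset":[0,0,0],"turn":40}

```text
t: 2.4
eef_pos: [0.4389, 0.2257, 0.4045]
ee_rot: [-3.141, -0.0, 2.887]
force: [-0.2, -0.5, -0.2]
width: 0.0876
```

Run:
```python
from station import *
from h import *
f=grab_frame('wrist');np.savez('/tmp/w1',**f);cv2.imwrite('pics/w1.png',f['frame'])
s=get_state();print({k:np.round(s[k],4).tolist() for k in('t','q','eef_pos','ee_rot','force')})
print(np.round(f['cam_to_world'],3),f['vertical_fov'],f['cx'],f['cy'])
```

```text
{'t': 2.45, 'q': [0.8741, 0.0569, -0.377, -0.0001, -1.1371, -2.6994], 'eef_pos': [0.4389, 0.2257, 0.4045], 'ee_rot': [-3.1414, -0.0002, 2.887], 'force': [0.776, -0.452, -0.2353]}
[[ 0.251 -0.93  -0.27   0.366]
 [ 0.968  0.241  0.069  0.244]
 [ 0.001 -0.279  0.96   0.385]
 [ 0.     0.     0.     1.   ]] 61.479482922886646 278.9460795683075 207.3211917063011
```

View pics/w1.png

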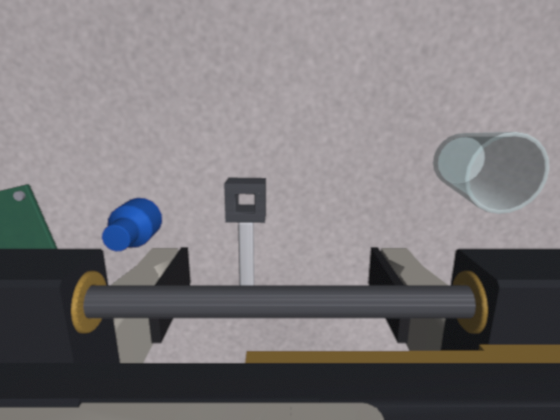

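The wrist view shows the hub at about (246,200) with its bore at (246,200), the cup at left at (135,222) and the beaker at right. The lever runs down out of view.

```bash
cat >> h.py <<'E'
def hub(f,box,h=.032,thr=75):
    """dark hub-top square seen in box (u0,v0,u1,v1): world rect via rays at height h, by colour+depth"""
    u0,v0,u1,v1=box;P=cloud(f);g=f['frame'].max(-1)
    m=np.zeros(g.shape,np.uint8);m[v0:v1,u0:u1]=(g[v0:v1,u0:u1]<thr)&(abs(P[v0:v1,u0:u1,2]-h)<.006)
    c=max(cv2.findContours(m,cv2.RETR_EXTERNAL,cv2.CHAIN_APPROX_NONE)[0],key=cv2.contourArea)[:,0]
    w=np.array([ray(f,u,v,h)[:2] for u,v in c])*1000
    return cv2.minAreaRect(w.astype(np.float32)),c
def totool(s,d):
    """world shift (m) -> tool offset cm"""
    from scipy.spatial.transform import Rotation as R
    return (R.from_euler('xyz',s['ee_rot']).inv().apply(d)*100).round(2)
E
python3 - <<'E'
from h import *
for n,b in(('top',(255,250,300,290)),('scene',(255,190,285,220)),('w1',(210,165,285,235))):
    f=dict(np.load(f'/tmp/{n}.npz'));u0,v0,u1,v1=b
    g=f['frame'][v0:v1,u0:u1].max(-1);print(n,np.percentile(g,[2,10,30,50,80]))
    try: print(hub(f,b)[0])
    except Exception as e: print(e)
    P=cloud(f)[v0:v1,u0:u1];m=(g<75)&(P[...,2]>.028);print('cloud hub mean',P[m].mean(0),m.sum())
    # bar axis
    if n!='w1':
        P=cloud(f);q=P[(P[...,2]>.022)&(P[...,2]<.05)&(np.hypot(P[...,0]-.505,P[...,1]-.17)<.09)&(f['frame'].max(-1)>75)]
        if len(q)>20:
            l=cv2.fitLine((q[:,:2]*1000).astype(np.float32),cv2.DIST_HUBER,0,.01,.01).ravel();print('bar',l,np.degrees(np.arctan2(l[1],l[0])))
f=dict(np.load('/tmp/top.npz'))
print('bore->boss',ray(f,245+114/3.636,190+293/3.636,.032),ray(f,245+177/3.636,190+60/3.636,.032))
E
```

```text
top [ 57.  60. 108. 128. 131.]
((451.44580078125, 184.93948364257812), (39.76102828979492, 40.03269958496094), 74.66435241699219)
cloud hub mean [0.45115363 0.18501246 0.0333565 ] 360
bar [ 9.6062899e-01 -2.7783450e-01  5.2142963e+02  1.6722646e+02] -16.131
scene [ 21.   30.9  58.7 108.  112. ]
((467.0634765625, 178.25033569335938), (41.1088752746582, 73.91622924804688), 71.98479461669922)
cloud hub mean [0.45539689 0.18086    0.03280535] 191
bar [ 9.6520925e-01 -2.6147863e-01  5.2907208e+02  1.6126178e+02] -15.157816
w1 [ 62.  76.  98. 165. 170.]
((452.4271545410156, 184.69821166992188), (21.695030212402344, 21.382892608642578), 74.37708282470703)
cloud hub mean [0.44854692 0.18728364 0.03121613] 114
bore->boss [0.44949591 0.18410552 0.032     ] [0.56654852 0.15371414 0.032     ]
```

Request:
send_rows:
  motion:
    - {"offset":[-1.1,-1.8,3],"turn":0.7}
    - {"offset":[-2.25,-3.65,7],"turn":0.7}
    - {"offset":[-2.25,-3.65,11],"turn":0.7}
    - {"offset":[-2.25,-3.65,14.5],"turn":0.7}
    - {"offset":[-2.25,-3.65,14.5],"turn":0.7}

```text
t: 2.95
eef_pos: [0.45, 0.1833, 0.2558]
ee_rot: [-3.135, -0.005, 2.872]
force: [-0.3, -0.2, 0.6]
width: 0.0873
```

Run:
```python
from station import *
from h import *
f=grab_frame('wrist');np.savez('/tmp/w2',**f);cv2.imwrite('pics/w2.png',f['frame'])
s=get_state();print({k:np.round(s[k],4).tolist() for k in('t','q','eef_pos','ee_rot','force')})
```

```text
{'t': 3.0, 'q': [0.7924, 0.2053, -0.5851, 0.0001, -0.7852, -2.632], 'eef_pos': [0.451, 0.1842, 0.2584], 'ee_rot': [-3.1373, -0.0023, 2.8729], 'force': [1.0549, -0.8994, 0.8398]}
```

View pics/w2.png

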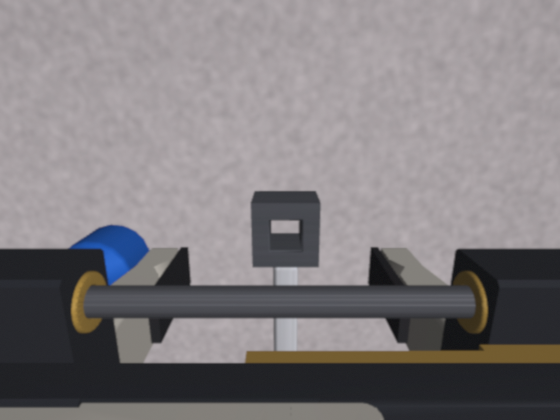

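The wrist picture now has the hub top centred at about (286,230) with its bore at (286,235). The finger midline is at u≈280, so a small sideways correction is needed.

Run:
```python
from h import *
from station import *
f=dict(np.load('/tmp/w2.npz'))
g=f['frame'].max(-1)
print(g[196:206,285],g[255:275,262],g[230,245:330])
f2=f;print(np.round(f['cam_to_world'],4))
for u,v in((252,202),(319,202),(252.5,265.5),(319,265.5),(285.6,234)): print(u,v,ray(f,u,v,.032).round(4))
s=get_state();print(s['eef_pos'],s['ee_rot'])
```

```text
[63 62 63 64 63 62 66 74 79 80] [ 79  79  77  78  78  78  78  77  76  76  79  97 132 161 168 169 169 168
 168 167] [167 168 167 169 170 164 133  93  79  78  77  78  78  78  78  78  78  78
  77  78  78  78  79  78  72  87 134 163 170 169 170 169 169 170 169 169
 169 169 169 168 168 167 168 168 169 168 169 169 168 169 169 170 164 137
  90  49  42  52  66  76  78  77  77  78  78  77  78  77  77  77  77  78
  77  86 113 149 168 172 171 171 170 169 169 170 171]
[[ 0.2656 -0.9275 -0.263   0.3777]
 [ 0.9641  0.2538  0.0784  0.2023]
 [-0.0059 -0.2744  0.9616  0.2371]
 [ 0.      0.      0.      1.    ]]
252 202 [0.4263 0.1708 0.032 ]
319 202 [0.437  0.2097 0.032 ]
252.5 265.5 [0.4664 0.1592 0.032 ]
319 265.5 [0.4775 0.1999 0.032 ]
285.6 234 [0.4514 0.185  0.032 ]
[0.45103591 0.18423821 0.25839094] [-3.13734429e+00 -2.29451352e-03  2.87294283e+00]
```

Request:
send_rows:
  motion:
    - {"offset":[0,0,2.5],"turn":0}
    - {"offset":[0,0,5],"turn":0}
    - {"offset":[0,0,6.8],"turn":0}
    - {"offset":[0,0,7.6],"turn":0}
    - {"offset":[0,0,7.6],"turn":0}
    - {"offset":[0,0,7.6],"turn":0}

```text
t: 3.6
eef_pos: [0.4521, 0.1854, 0.1851]
ee_rot: [3.14, 0.001, 2.872]
force: [0.1, -0.4, -0.2]
width: 0.0881
```

Request:
send_rows:
  motion:
    - {"offset":[0,0,0],"turn":0}
    - {"offset":[0,0,0],"turn":0}
    - {"offset":[0,0,0],"turn":0}
    - {"offset":[0,0,0],"turn":0}
    - {"offset":[0,0,0],"turn":0}
    - {"offset":[0,0,0],"turn":0}
    - {"offset":[0,0,0],"turn":0}
  hand: -1
  squeeze: 45

```text
t: 4.3
eef_pos: [0.4514, 0.1848, 0.1837]
ee_rot: [3.142, 0.0, 2.871]
force: [-0.0, 0.6, -0.4]
width: 0.0417
```

Run:
```python
from h import *
from station import *
s=get_state();print({k:np.round(s[k],4).tolist() for k in('t','q','eef_pos','ee_rot','force','width')})
# stem from top/scene cams
for n in('top','scene'):
    f=dict(np.load(f'/tmp/{n}.npz'));P=cloud(f);z=P[...,2]
    near=(abs(P[...,0]-.46)<.06)&(P[...,1]<0)&(P[...,1]>-.11)
    for a,b in((.095,.115),(.066,.084),(.04,.065)):
        m=near&(z>a)&(z<b)
        if m.sum(): v,u=np.nonzero(m);print(n,a,m.sum(),P[m].mean(0).round(4),P[m].min(0).round(4),P[m].max(0).round(4),u.mean(),v.mean())
    # green plate angle
    hsv=cv2.cvtColor(f['frame'],cv2.COLOR_BGR2HSV);g=((hsv[...,0]>60)&(hsv[...,0]<90)&(hsv[...,1]>100)&(abs(z-.008)<.006)&(P[...,1]<.05)).astype(np.uint8)
    q=P[g>0][:,:2]*1000;r=cv2.minAreaRect(q.astype(np.float32));print('plate',r)
    e=np.array([[q[(q[:,0]>x)&(q[:,0]<x+6),1].max(),x+3] for x in range(int(q[:,0].min())+15,int(q[:,0].max())-15,6)])
    print('edge +y slope deg',np.degrees(np.polyfit(e[:,1],e[:,0],1)[0]),e[:,0].mean())
```

```text
{'t': 4.3, 'q': [0.7927, 0.3234, -0.6589, 0.0, -0.5884, -2.634], 'eef_pos': [0.4514, 0.1848, 0.1837], 'ee_rot': [3.1416, 0.0, 2.8711], 'force': [-0.0381, 0.618, -0.3696], 'width': 0.0417}
top 0.095 134 [ 0.4857 -0.0945  0.1045] [ 0.4773 -0.1052  0.0952] [ 0.4958 -0.0862  0.1105] 442.6641791044776 246.76119402985074
top 0.066 242 [ 0.4876 -0.0902  0.0749] [ 0.4637 -0.1096  0.066 ] [ 0.5121 -0.0726  0.084 ] 435.20661157024796 247.6404958677686
top 0.04 394 [ 0.4831 -0.0776  0.0545] [ 0.4618 -0.11    0.0402] [ 0.5116 -0.0538  0.0649] 425.0837563451777 251.4289340101523
plate ((483.93548583984375, -188.19647216796875), (279.1166076660156, 213.7583770751953), 88.60433959960938)
edge +y slope deg -1.3799849821000056 -49.603758691576935
scene 0.095 88 [ 0.4895 -0.0996  0.1038] [ 0.476  -0.1089  0.0954] [ 0.4963 -0.0908  0.109 ] 145.625 214.9431818181818
scene 0.066 156 [ 0.4966 -0.0952  0.0745] [ 0.4729 -0.1098  0.0661] [ 0.5118 -0.0765  0.0834] 151.09615384615384 226.94230769230768
scene 0.04 246 [ 0.5006 -0.0848  0.0521] [ 0.473  -0.1099  0.0401] [ 0.5123 -0.0583  0.0649] 158.3211382113821 234.6341463414634
plate ((483.87969970703125, -213.4060821533203), (325.01068115234375, 220.6598358154297), 88.56449127197266)
edge +y slope deg -1.2861285869850185 -51.79166057794658
```

Request:
send_rows:
  motion:
    - {"offset":[0,0,-1],"turn":0}
    - {"offset":[0,0,-4],"turn":0}
    - {"offset":[0,0,-8],"turn":0}
    - {"offset":[0,0,-12],"turn":0}
    - {"offset":[0,0,-15],"turn":0}
    - {"offset":[0,0,-16],"turn":0}

```text
t: 4.9
eef_pos: [0.4517, 0.1849, 0.3473]
ee_rot: [3.137, 0.003, 2.871]
force: [0.3, 0.0, -3.5]
width: 0.0419
```

Request:
send_rows:
  motion:
    - {"offset":[-1.2,-1.8,0],"turn":-2}
    - {"offset":[-3.6,-5.4,0],"turn":-4}
    - {"offset":[-6.4,-9.5,0],"turn":-7}
    - {"offset":[-9.3,-13.8,0],"turn":-10}
    - {"offset":[-12.2,-18.1,0],"turn":-12}
    - {"offset":[-14.8,-21.9,0],"turn":-14.1}
    - {"offset":[-16.2,-24,0],"turn":-14.1}
    - {"offset":[-16.65,-24.65,0],"turn":-14.1}

```text
t: 5.7
eef_pos: [0.5458, -0.0999, 0.342]
ee_rot: [-3.141, -0.003, 3.114]
force: [-0.1, -1.3, -3.7]
width: 0.0417
```

Request:
send_rows:
  motion:
    - {"offset":[0,0,0],"turn":0}
    - {"offset":[0,0,0],"turn":0}
    - {"offset":[0,0,0],"turn":0}
    - {"offset":[0,0,0],"turn":0}

```text
t: 6.1
eef_pos: [0.5458, -0.0963, 0.3438]
ee_rot: [3.141, 0.0, 3.119]
force: [0.2, 0.8, -4.1]
width: 0.0418
```

Run:
```python
from station import *
from h import *
f=grab_frame('wrist');np.savez('/tmp/w3',**f);cv2.imwrite('pics/w3.png',f['frame'])
s=get_state();print({k:np.round(s[k],4).tolist() for k in('t','q','eef_pos','ee_rot','force','width')})
print(np.round(f['cam_to_world'],4))
```

```text
{'t': 6.15, 'q': [0.1786, 0.21, -0.3427, -0.0001, -1.0178, -1.7724], 'eef_pos': [0.5458, -0.0964, 0.3438], 'ee_rot': [3.1414, 0.0003, 3.1185], 'force': [-0.938, -0.2665, -2.3668], 'width': 0.0415}
[[ 2.250e-02 -9.600e-01 -2.792e-01  4.709e-01]
 [ 9.997e-01  2.190e-02  5.400e-03 -9.550e-02]
 [ 9.000e-04 -2.792e-01  9.602e-01  3.247e-01]
 [ 0.000e+00  0.000e+00  0.000e+00  1.000e+00]]
```

View pics/w3.png

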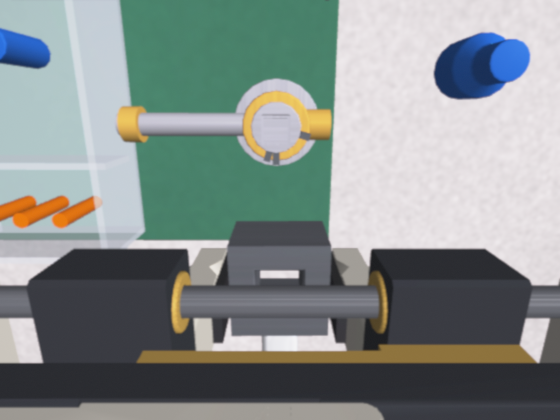

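The handle is held level between the jaws, with the hub at about (279,275). The stem is near (275,127) and the plate is almost aligned with the image. I'll enlarge both.

Run:
```python
from h import *
f=dict(np.load('/tmp/w3.npz'));a=f['frame']
def st(x):
    return cv2.normalize(x,None,0,255,cv2.NORM_MINMAX)
A=cv2.createCLAHE(4,(2,2)).apply(cv2.cvtColor(a[100:156,247:303],6))
cv2.imwrite('pics/w3c.png',np.hstack([cv2.resize(A,(392,392),interpolation=2),cv2.resize(cv2.cvtColor(a[215:345,215:345],6),(392,392),interpolation=2)]))
P=cloud(f);z=P[100:156,247:303,2]
for lo,hi in((.1,.112),(.07,.08),(.055,.066)):
    m=(z>lo)&(z<hi);v,u=np.nonzero(m);q=P[100:156,247:303][m]
    r=cv2.minAreaRect((q[:,:2]*1000).astype(np.float32)) if m.any() else None
    print(lo,m.sum(),u.mean()+247,v.mean()+100,q.mean(0).round(4),r)
```

```text
0.1 842 274.9857482185273 129.97624703087885 [ 0.4857 -0.098   0.1053] ((485.7678527832031, -98.0397720336914), (17.524513244628906, 17.543542861938477), 88.48072814941406)
0.07 1196 275.50752508361205 126.32441471571906 [ 0.4853 -0.0979  0.0756] ((486.1187744140625, -98.04794311523438), (34.65953826904297, 34.33033752441406), 30.51114845275879)
0.055 925 273.2972972972973 125.31675675675676 [ 0.4854 -0.0996  0.0628] ((487.27099609375, -98.84900665283203), (40.61088943481445, 39.213497161865234), 88.71234893798828)
```

View pics/w3c.png

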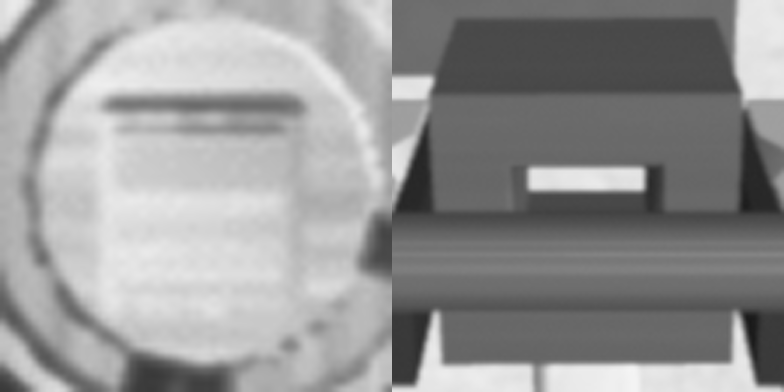

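Run:
```python
from h import *
f=dict(np.load('/tmp/w3.npz'))
c=np.array([ray(f,u,v,.192) for u,v in((227.9,245.8),(331.2,245.8),(327.8,335.2),(231.6,335.2))]);print(c.round(4),c.mean(0).round(4))
P=cloud(f);m=np.zeros(P.shape[:2],bool);m[225:345,222:336]=1
m&=(abs(P[...,2]-.192)<.004)&(f['frame'].max(-1)<150)
q=P[m];print(np.median(q[:,2]),cv2.minAreaRect((q[:,:2]*1000).astype(np.float32)))
# hub top tilt
A=np.c_[q[:,:2],np.ones(len(q))];print(np.linalg.lstsq(A,q[:,2],rcond=None)[0])
```

```text
[[ 0.5252 -0.1172  0.192 ]
 [ 0.5262 -0.0755  0.192 ]
 [ 0.5682 -0.0762  0.192 ]
 [ 0.5672 -0.1182  0.192 ]] [ 0.5467 -0.0968  0.192 ]
0.19291817998848104 ((548.1043090820312, -97.10707092285156), (47.725425720214844, 46.99982452392578), 89.3829116821289)
[0.01364543 0.00108517 0.18548456]
```

Request:
send_rows:
  motion:
    - {"offset":[1.5,-0.1,0],"turn":0}
    - {"offset":[3.5,-0.2,0],"turn":0}
    - {"offset":[5.2,-0.26,1],"turn":0}
    - {"offset":[6.08,-0.26,2.5],"turn":0}
    - {"offset":[6.08,-0.26,4],"turn":0}
    - {"offset":[6.08,-0.26,4.8],"turn":0}
    - {"offset":[6.08,-0.26,4.8],"turn":0}
    - {"offset":[6.08,-0.26,4.8],"turn":0}

```text
t: 6.95
eef_pos: [0.4856, -0.0982, 0.2961]
ee_rot: [-3.141, 0.0, 3.118]
force: [-0.1, 0.7, -3.0]
width: 0.0421
```

Request:
send_rows:
  motion:
    - {"offset":[0,0,0.3],"turn":0}
    - {"offset":[0,0,0.6],"turn":0}
    - {"offset":[0,0,0.9],"turn":0}
    - {"offset":[0,0,1.1],"turn":0}
    - {"offset":[0,0,1.1],"turn":0}

```text
t: 7.45
eef_pos: [0.4852, -0.0984, 0.2846]
ee_rot: [-3.141, -0.0, 3.117]
force: [-0.6, 0.8, -2.8]
width: 0.0415
```

Run:
```python
from station import *
from h import *
s=get_state();print({k:np.round(s[k],4).tolist() for k in('t','eef_pos','ee_rot','force','moment','width')})
```

```text
{'t': 7.45, 'eef_pos': [0.4852, -0.0984, 0.2846], 'ee_rot': [-3.1415, -0.0002, 3.1171], 'force': [-0.6021, 0.8398, -2.797], 'moment': [0.1719, 0.1193, -0.0121], 'width': 0.0415}
```

Request:
send_rows:
  motion:
    - {"offset":[0,0,0.2],"turn":0}
    - {"offset":[0,0,0.4],"turn":0}
    - {"offset":[0,0,0.6],"turn":0}
    - {"offset":[0,0,0.6],"turn":0}

```text
t: 7.85
eef_pos: [0.4853, -0.0981, 0.2783]
ee_rot: [3.141, 0.0, 3.117]
force: [0.9, 4.4, -5.3]
width: 0.0414
```

Request:
send_rows:
  motion:
    - {"offset":[0,0.03,0.3],"turn":0}
    - {"offset":[0,0.03,0.6],"turn":0}
    - {"offset":[0,0.03,0.9],"turn":0}
    - {"offset":[0,0.03,1.2],"turn":0}
    - {"offset":[0,0.03,1.2],"turn":0}

```text
t: 8.35
eef_pos: [0.4851, -0.098, 0.2661]
ee_rot: [3.141, -0.0, 3.117]
force: [0.9, 4.4, -5.5]
width: 0.042
```

Request:
send_rows:
  motion:
    - {"offset":[0,0.03,0.3],"turn":0}
    - {"offset":[0,0.03,0.55],"turn":0}
    - {"offset":[0,0.03,0.7],"turn":0}
    - {"offset":[0,0.03,0.78],"turn":0}
    - {"offset":[0,0.03,0.78],"turn":0}

```text
t: 8.85
eef_pos: [0.485, -0.0979, 0.2587]
ee_rot: [-3.141, -0.0, 3.117]
force: [1.0, 2.5, -3.2]
width: 0.0421
```

Request:
send_rows:
  motion:
    - {"offset":[0,0,0.05],"turn":0}
    - {"offset":[0,0,0.1],"turn":0}
    - {"offset":[0,0,0.1],"turn":0}
    - {"offset":[0,0,0.1],"turn":0}

```text
t: 9.25
eef_pos: [0.485, -0.0979, 0.2586]
ee_rot: [-3.141, 0.0, 3.117]
force: [-3.6, 2.9, 6.9]
width: 0.0414
```

Request:
send_rows:
  motion:
    - {"offset":[0,-0.01,-0.04],"turn":-4}
    - {"offset":[0,-0.02,-0.04],"turn":-9}
    - {"offset":[0,-0.03,-0.04],"turn":-15}
    - {"offset":[0,-0.04,-0.04],"turn":-21}
    - {"offset":[0,-0.05,-0.04],"turn":-27}
    - {"offset":[-0.01,-0.06,-0.04],"turn":-33}
    - {"offset":[-0.01,-0.06,-0.04],"turn":-33}
    - {"offset":[-0.01,-0.06,-0.04],"turn":-33}
  squeeze: 58

```text
t: 10.05
eef_pos: [0.4854, -0.0977, 0.2586]
ee_rot: [3.141, 0.002, -2.59]
force: [-2.3, 9.8, 2.0]
width: 0.0418
```

Run:
```python
from station import *
from h import *
s=get_state();print({k:np.round(s[k],4).tolist() for k in('t','q','eef_pos','ee_rot','force','moment','width')})
```

```text
{'t': 10.05, 'q': [0.1987, 0.2154, -0.5697, -0.0017, -0.7845, -1.2172], 'eef_pos': [0.4854, -0.0977, 0.2586], 'ee_rot': [3.1409, 0.0016, -2.5904], 'force': [-2.2847, 9.7805, 2.0362], 'moment': [3.9563, 0.7569, -0.2221], 'width': 0.0418}
```

Request:
send_rows:
  motion:
    - {"offset":[-0.03,0.05,0.02],"turn":-5}
    - {"offset":[-0.03,0.05,0.03],"turn":-11}
    - {"offset":[-0.03,0.05,0.03],"turn":-17}
    - {"offset":[-0.03,0.05,0.03],"turn":-23}
    - {"offset":[-0.03,0.05,0.03],"turn":-27}
    - {"offset":[-0.03,0.05,0.03],"turn":-27}
    - {"offset":[-0.03,0.05,0.03],"turn":-27}

```text
t: 10.75
eef_pos: [0.4854, -0.0975, 0.2586]
ee_rot: [-3.141, 0.001, -2.119]
force: [-2.5, 6.7, 5.8]
width: 0.0416
```

Run:
```python
from station import *
from h import *
s=get_state();print({k:np.round(s[k],4).tolist() for k in('t','q','eef_pos','ee_rot','force','moment','width')})
```

```text
{'t': 10.75, 'q': [0.1995, 0.2153, -0.5702, -0.0008, -0.7841, -0.7474], 'eef_pos': [0.4854, -0.0975, 0.2586], 'ee_rot': [-3.1411, 0.0012, -2.1192], 'force': [-2.4793, 6.7404, 5.7734], 'moment': [2.7358, 0.8563, -0.3975], 'width': 0.0416}
```

Request:
send_rows:
  motion:
    - {"offset":[-0.03,0.02,0],"turn":-2}
    - {"offset":[-0.03,0.02,0],"turn":-4}
    - {"offset":[-0.03,0.02,0],"turn":-4}
    - {"offset":[-0.03,0.02,0],"turn":-4}

```text
t: 11.15
eef_pos: [0.4853, -0.0974, 0.2586]
ee_rot: [-3.141, 0.001, -2.05]
force: [-1.9, 4.3, 4.6]
width: 0.0416
```

Run:
```python
from station import *
from h import *
s=get_state();print({k:np.round(s[k],4).tolist() for k in('t','eef_pos','ee_rot','force','moment')})
```

```text
{'t': 11.15, 'eef_pos': [0.4853, -0.0974, 0.2586], 'ee_rot': [-3.1409, 0.0007, -2.0497], 'force': [-1.8668, 4.3181, 4.6298], 'moment': [1.8696, 0.7321, -0.4938]}
```

Request:
send_rows:
  motion:
    - {"offset":[0,0,0],"turn":-2}
    - {"offset":[0,0,0],"turn":-3}
    - {"offset":[0,0,0],"turn":-3}
    - {"offset":[0,0,0],"turn":-3}

```text
t: 11.55
eef_pos: [0.4853, -0.0975, 0.2586]
ee_rot: [-3.141, 0.001, -2.0]
force: [-1.7, 4.9, 4.6]
width: 0.0416
```

Run:
```python
from station import *
from h import *
s=get_state();print({k:np.round(s[k],4).tolist() for k in('t','eef_pos','ee_rot','force','moment')})
```

```text
{'t': 11.55, 'eef_pos': [0.4853, -0.0975, 0.2586], 'ee_rot': [-3.1408, 0.0014, -1.9998], 'force': [-1.7486, 4.9089, 4.5936], 'moment': [1.7372, 0.6464, -1.6873]}
```

Request:
send_rows:
  motion:
    - {"offset":[0,0,0],"turn":0.5}
    - {"offset":[0,0,0],"turn":0.5}
    - {"offset":[0,0,0],"turn":0.5}
    - {"offset":[0,0,0],"turn":0.5}

```text
t: 11.95
eef_pos: [0.4853, -0.0974, 0.2586]
ee_rot: [-3.141, 0.001, -2.008]
force: [-1.5, 5.3, 5.0]
width: 0.0415
```

Run:
```python
from station import *
from h import *
fs=[grab_frame(n)['frame'] for n in('scene','wrist')]
a=cv2.resize(fs[0][120:320,40:320],(420,300));b=cv2.resize(fs[1],(380,285));b=cv2.copyMakeBorder(b,0,15,0,0,0)
cv2.imwrite('pics/end.png',np.hstack([a,b]))
t=grab_frame('top');P=cloud(t)
for n,x in(('jar',(.69,.07)),('beaker',(.471,.42)),('cup',(.446,.062))):
    m=(np.hypot(P[...,0]-x[0],P[...,1]-x[1])<.06)&(P[...,2]>.05)&(P[...,2]<.1);print(n,m.sum(),P[m].mean(0).round(3))
s=get_state();print({k:np.round(s[k],4).tolist() for k in('t','eef_pos','ee_rot','force','moment','width')})
```

```text
jar 604 [0.689 0.071 0.065]
beaker 765 [0.472 0.426 0.075]
cup 0 [nan nan nan]
{'t': 12.1, 'eef_pos': [0.4853, -0.0974, 0.2586], 'ee_rot': [-3.1409, 0.0012, -2.0079], 'force': [-2.118, 5.5098, 5.234], 'moment': [1.8045, 0.6507, -1.3396], 'width': 0.0418}<stdin>:8: RuntimeWarning: Mean of empty slice.
  ret = um.true_divide(
```

View pics/end.png

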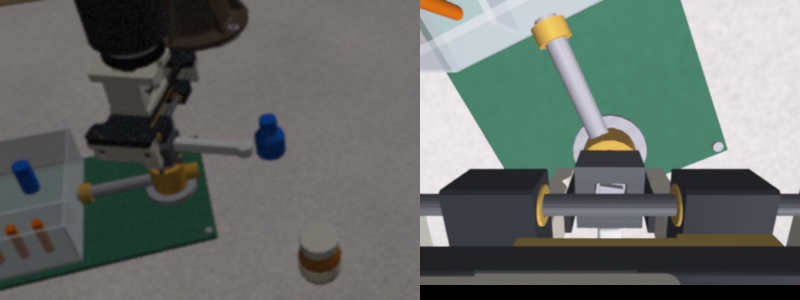

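The end picture shows the hub seated on the valve with the stem filling the bore, and the lever swung round. The cup and jar are standing. Everything reads steady, so I'm handing in.

```bash
python3 -c "
from station import *
print(job_done());s=get_state();print(s['t'],s['ee_rot'],s['moment'])"
```

```text
the job is handed in; nothing more can be done
None
the job is handed in; nothing more can be done
```

The lever is fully home on the stem and turned anticlockwise to the stop, and the arm was still holding it there with about 58 N of grip when I handed in at 12.1 s.

- **Fully home:** The tool stopped at z = 0.2586 m; the shoulder should stop it at 0.2587 m. Pressing 1 mm further only raised the force by about 10 N, with no movement.
- **At the stop:** The lever turned about 1.16 rad from rest. The turning moment, which had been rising slowly with the spring to about 0.5 N m, then jumped to 1.7 N m. I backed off slightly and held at 1.3 N m, well above the spring's 0.38 N m. The stem angle itself was not measured; I infer it from that jump.
- **Jar and beaker:** The last top picture puts the jar within about 2 mm of its first position. The beaker's average point differs by about 3 mm, but its height band was different and nothing touched it.
- **Cup:** The arm hid the cup from the top camera, so that check gave no number. The scene picture shows it standing near its first place, a little beyond the lever's end.

A sideways force of about 5 N remained on the wrist at the end, from a slight offset between the tool's axis and the stem.

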